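Refit the washed roller between the centres of the dough sheeter

TASK

Put the washed dough roller - the long plain one in the drying rack - back on its stand: draw the tailstock right back by its knob, lay the roller in the two V rests, and then slide the tailstock up until the roller is lifted off the rests and sits fully home on both centres. Let go of everything, and leave the short roller and the rolling pin where they are in the rack.

Things in the scene. Friction and masses are not known exactly. Their poses are not given: they have to be found in the camera images.
- stand: Fixed white roller stand, left or right of the robot, turned up to 17 deg. Base 110 (x) x 360 (y) x 16 mm, y -150 to +210. Origin: underside, below the middle of the roller when home; z up, y along the roller's axis from fixed centre to tailstock. Centres' axis: x 0, z 85 mm. Headstock block 70 x 52 mm, 116 high, y -140 to -88.
- head_tip (a point): Tip of the fixed steel centre, at stand y -70, z 85 mm: a cone pointing to the stand's +y, 22 mm across at its base, 4 mm at the tip, half angle 30 deg. The tailstock's centre is the same, facing it. Fully home, the cones reach 10 mm into the roller's ends.
- lay (a point): Where the roller's middle goes when laid in the two steel V rests: stand y +22 (11 to 40 clears both centres), z 81 mm, 4 mm below the centres. The rests (90 deg, open upwards, 12 mm long in y, arms to z 79 mm, 51 mm over their tips) stand at stand y -30 and +55. The pushed tailstock then carries the roller to the fixed centre, and the cones lift it to z 85.
- tailstock (a joint): Slide of the tailstock, m: 0 = drawn right back, growing towards the fixed centre (stand -y). Roller home: about 0.060, where it resists; push on to there, in all up to some 20 N; stop at 0.064. Starts at 0.035 to 0.060, too near for the roller to go in. About 5 N of friction; stays where left.
- knob (a point): Middle of the black knob on the tailstock: upright cylinder 20 mm across, 45 high, z 114 to 159 mm; this point is at z 138, at stand x 0, y = 174 mm minus the slide's value. The white block under it is 60 x 52 mm, 116 mm high; its steel centre points to stand -y, tip 44 mm from the knob's axis.
- roller: The roller to fit: pale beech with a steel bush at each end, plain cylinder 160 mm long, 32 mm across, 0.13 to 0.21 kg, either way round the same. Each end has a round centre hole 16 mm across, 14 mm deep. Origin in the middle of its axis; x along the axis. It starts in one of the rack's three places, its axis 59 mm above the counter.
- short_roller: A roller of the same look and 32 mm across but only 110 mm long. Stays in the rack. Origin in the middle of its axis, x along it.
- rolling_pin: A wooden rolling pin: barrel 120 mm long, 34 mm across, with thin handles at both ends, 204 mm over all. Stays in the rack. Origin in the middle of its axis, x along it.
- rack: Fixed aluminium drying rack on the other side from the stand, 150 (x) x 270 (y) mm, turned up to about 20 degrees. Origin: middle of its underside. Three pairs of V notches at y -80, 0 and +80 mm hold the rods along x; the notched bars are at x -38 and +38 mm, 10 mm thick, their tops 53 mm above the counter; the floor between them is 8 mm up.
There are look-alikes about, which are no part of the job. Leave any green, orange or pink look-alike of the roller alone.

How it is judged:
By the outcome, as a careful person would: the job done as asked, in the order asked, and still so for the second after the job is handed in, with the robot touching nothing.
It also fails if it takes over 72 s, if anything falls off the work surface, if the arm or the gripper's body presses on something with over 40 N, if the wrist force passes 120 N, or if a joint passes its speed limit or range.

ROBOT

A 6-joint arm with a two-finger parallel gripper is mounted at the origin on the work surface. World frame = base frame: x ahead of the robot, y to its left, z up, the work surface at z = 0. Lengths are in m, angles in rad, forces in N, time in s.
With the tool pointing down it reaches from about 0.25 to 0.775 m from the base axis. Payload 4 kg.
Tool frame: the origin (TCP) lies between the finger pads; the fingertips stand 14 mm ahead of it and the grasp point (between the pads) lies 5 mm behind it; z points along the fingers, y is the line along which they close (so a half turn about z gives the same grasp; the last joint's range is limited). The gripper opens to 94 mm and grips with 3 to 60 N. Pads are 16 mm wide; open, the fingers measure 119 mm over their backs; the gripper's body (75 mm by 177 mm) begins 78 mm behind the grasp point.
Start: joints at [1.04, 0.087, 1.371, -0, 1.684, -0.103], TCP at [0.228, 0.5, 0.22] pointing down, gripper open.
Joint ranges: [-3.1, 3.1], [-0.76, 2.03], [0.27, 2.55], [-1.08, 4.22], [0.17, 2.65], [-2.57, 2.57]. Speed limits (rad/s): [2.79, 2.79, 3.14, 3.14, 3.14, 3.14].

INTERFACE

Orientations are given as [roll, pitch, yaw] about the fixed x, y, z axes, in that order (R = Rz(yaw) Ry(pitch) Rx(roll)).
In Python, from bench import robot, snapshot gives the robot as it stands.
- The arm moves only by the tool carry_out, never from a script. Its argument "motion" is text: rows parted by semicolons, each of 4 numbers parted by spaces: the shift along the tool's x, y, z each as a share of 0.15 m, from -1 to 1, then the turn about the tool's z as a share of 180 degrees, from -1 to 1. A call has exactly 8 rows; each row is the pose to reach, as a shift and turn from the pose commanded when the call began, along the tool's axes at that moment, turning the shorter way round; what a row does not reach only later rows make up. A row lasts 1/10 s, in which the tool goes at most 50 mm and 8.59 degrees, less where a joint would pass 70% of its speed; a pose out of reach is approached as far as the arm can. A call with a number of a shift or a turn outside -1 to 1 is refused whole. A call with a gripper value outside its range is refused whole. "grip" is the opening, from -1 (shut) to 1 (fully open), set as the call begins (left out, the last holds). The fingers move at their own pace and stop on an object; the grip force is fixed at half the most. Time passes only in rows, so rows that repeat a pose let the fingers close, or fill a call up. It gives the time, the measured TCP pose, the force, the opening and the grip force at its end, in the units of the state.
- robot.get_obs(): the state, without advancing time (a new reading comes with each control period).
- snapshot(name): name is "scene" or "top" or "wrist"; returns a dict with "image" (400x640x3 uint8, red, green, blue), "fx", "fy", "cx", "cy" (pixels), "pose" (4x4, takes a point from camera to world coordinates); the wrist camera has in their place "hand_eye" (4x4, takes a point from camera to tool coordinates, whose origin is the TCP and whose axes are the flange's). Camera axes: x right, y up, looking along -z (the intrinsics and any distortion apply to the point x, -y, -z); pixel columns grow to the right and rows downward; lengths in m; the calibration is good to about 2 mm. A picture is of the moment at which its call begins: read the wrist's pose just before it. There is no depth.
- robot.close_job(): hands the job in; it is judged then, once.
The state is a dict: "time": time; "joint_positions": joint angles; "qvel": joint speeds; "joint_torque": joint torques, N m; "tool_pos": TCP position; "ee_rot": TCP orientation; "wrist_force": force on the tool from outside, world axes, zero at the start; "wrist_torque": the same for the moment, N m; "width": finger opening in m; "finger_force": force on a finger pad.
Only numpy, scipy, OpenCV 4.12 (cv2) and the standard library are available. Lean on these libraries where they do the work, as an engineer would, in place of code of your own. Each camera call takes 0.05 s, during which the arm holds its last target. There are 200 camera calls.

## Working session

There is one attempt and no reset: what is moved stays moved. The work goes in short steps, Python scripts to look and compute and a tool call to move; the robot and the scene stay as the last step left them, time stands still between calls to the robot, and variables do not carry over. Pictures are saved under pics/ and viewed, at most 13 in all, crops included, and the job is handed in when it is done.

Besides the shell and the picture viewer there is one more tool, called as name(argument=value, ...), one argument or row to a line, values as JSON. carry_out: Moves the arm, as the interface text tells. Shift numbers are shares of 0.15 m and turn numbers shares of 180 degrees, none past 1 either way. Its arguments: {"type":"object","properties":{"motion":{"type":"string"},"grip":{"type":"number"}},"required":["motion"]}

```bash
ls; mkdir -p pics
python3 - <<'E'
from bench import robot,snapshot
import cv2,pickle
o=robot.get_obs();print(o)
for n in("scene","top"):
    s=snapshot(n);pickle.dump(s,open(n+".pkl","wb"));cv2.imwrite(f"pics/{n}0.png",s["image"][:,:,::-1])
    print(n,s["fx"],s["fy"],s["cx"],s["cy"],s["pose"].round(4).tolist(),s.keys())
E
```

```text
pics
{'time': 0.0, 'joint_positions': array([ 1.03987775e+00,  8.79262264e-02,  1.37219434e+00, -8.99478107e-06,
        1.68359482e+00, -1.03076506e-01]), 'qvel': array([-0.00204079, -0.00084093,  0.00068238, -0.00074447, -0.00032038,
       -0.00075877]), 'joint_torque': array([-1.98774255e-04, -3.40190935e+01, -3.02421892e+01,  7.17311958e-02,
        3.29877832e-02, -1.64940998e-04]), 'tool_pos': array([0.2279404 , 0.4999937 , 0.21835026]), 'ee_rot': array([-3.13948027e+00, -2.09524218e-04,  2.71374936e+00]), 'wrist_force': array([-0.54175706,  0.07821999,  0.38272784]), 'wrist_torque': array([ 0.07894634, -0.01639436, -0.01614538]), 'finger_force': 0.0, 'width': 0.09411903746189874}
scene 410.5311728070513 410.5311728070513 326.12903704075705 206.48448051282995 [[0.8587, -0.2656, 0.4383, 0.8509], [0.5119, 0.4851, -0.709, -0.6106], [-0.0243, 0.8332, 0.5525, 0.6379], [0.0, 0.0, 0.0, 1.0]] dict_keys(['image', 'fx', 'fy', 'cx', 'cy', 'pose'])
top 433.4557645802203 433.4557645802203 310.00806712791154 202.02210388656772 [[-0.0168, 0.9959, -0.0894, 0.3214], [-0.9996, -0.0187, -0.0196, 0.0342], [-0.0212, 0.089, 0.9958, 1.2829], [0.0, 0.0, 0.0, 1.0]] dict_keys(['image', 'fx', 'fy', 'cx', 'cy', 'pose'])
```

View pics/top0.png

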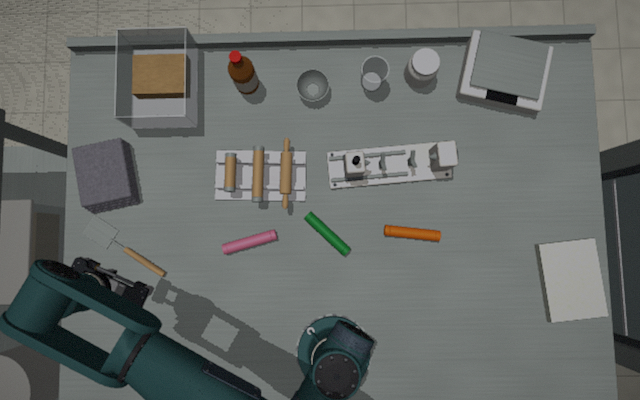

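View pics/scene0.png

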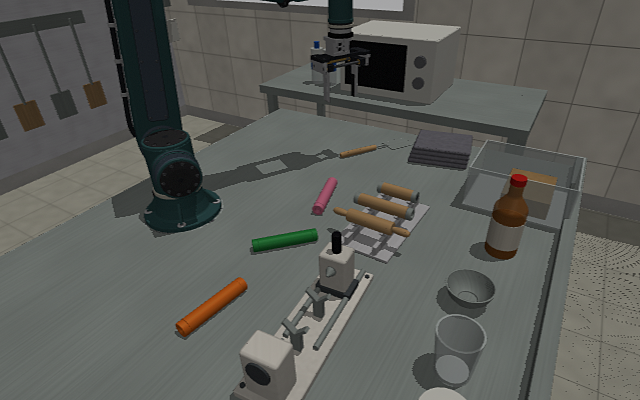

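The top view shows the rack at about (261,176), with three rods: (230,172) is the short roller, (258,174) is long and plain, and (287,172) is the rolling pin with handles. The stand runs from the tailstock knob at about (352,158) to the headstock at (443,154). The long plain rod at (258,174) fits the description, so I'll confirm it in an enlarged crop.

```bash
cat > h.py <<'E'
import numpy as np,pickle,cv2
def ray(s,u,v):
    d=np.array([(u-s["cx"])/s["fx"],-(v-s["cy"])/s["fy"],-1.]);P=s["pose"];return P[:3,3],P[:3,:3]@d
def at(s,u,v,z):
    o,d=ray(s,u,v);return o+d*(z-o[2])/d[2]
def proj(s,p):
    P=s["pose"];c=P[:3,:3].T@(np.asarray(p)-P[:3,3]);return np.array([s["cx"]+s["fx"]*c[0]/-c[2],s["cy"]-s["fy"]*c[1]/-c[2]])
E
python3 - <<'E'
import pickle,cv2,numpy as np
s=pickle.load(open("top.pkl","rb"))["image"][:,:,::-1]
a=cv2.resize(s[125:225,205:335],None,fx=6,fy=6,interpolation=cv2.INTER_CUBIC)[:300*2]
b=cv2.resize(s[130:200,320:464],None,fx=5.5,fy=5.5,interpolation=cv2.INTER_CUBIC)
cv2.imwrite("pics/a.png",a);cv2.imwrite("pics/b.png",b)
E
```

```text
(no output)
```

View pics/a.png

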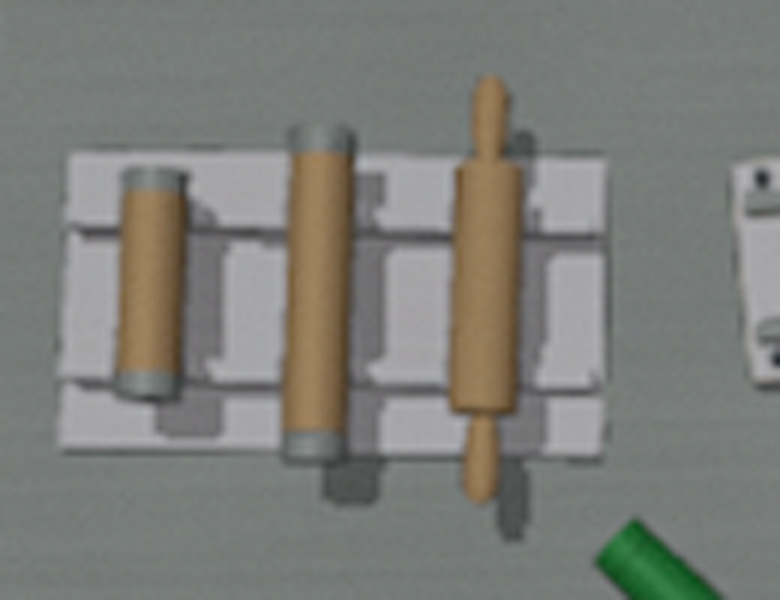

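View pics/b.png

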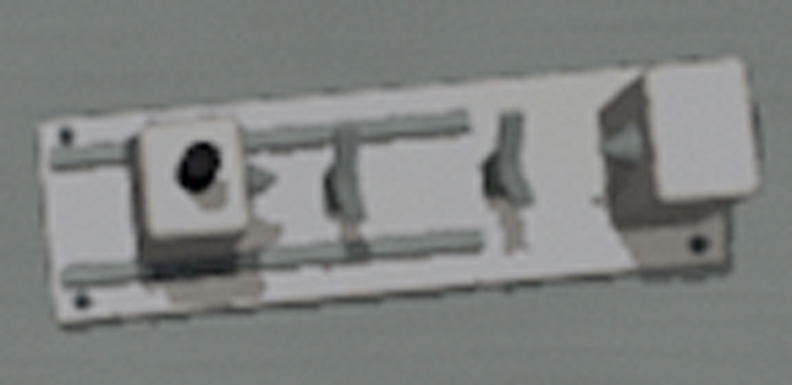

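The crop confirms it: the middle rod, (322,130)-(313,458) in the crop, is plain with steel bushes at both ends and clearly longer than the left one, so it is the roller. Stand crop: base corners at (40,122), (58,325) and (730,270), headstock top at (648,68)...(757,190), and tailstock top at (143,123)...(245,230). I'll fit the poses next.

```bash
cat > fit.py <<'E'
from h import *
from scipy.optimize import least_squares
s=pickle.load(open("top.pkl","rb"))
px=lambda p,off,k:np.array(off)+(np.array(p)+.5)/k-.5
B=lambda *p:px(p,(320,130),5.5)
A=lambda *p:px(p,(205,125),6)
fix=[((.055,.21,.016),B(40,122)),((-.055,.21,.016),B(58,325)),((-.055,-.15,.016),B(730,272)),
((.035,-.088,.116),B(646,68)),((.035,-.14,.116),B(743,58)),((-.035,-.14,.116),B(759,190)),((-.035,-.088,.116),B(660,203))]
tail=[((.03,.026,.116),B(140,123)),((.03,-.026,.116),B(238,116)),((-.03,-.026,.116),B(246,232)),((-.03,.026,.116),B(143,240))]
def W(p,l):
    c,n=np.cos(p[2]),np.sin(p[2]);return np.array([p[0]+c*l[0]-n*l[1],p[1]+n*l[0]+c*l[1],l[2]])
def f(p):
    r=[proj(s,W(p,l))-u for l,u in fix]
    r+=[proj(s,W(p,(l[0],l[1]+.174-p[3],l[2])))-u for l,u in tail]
    return np.ravel(r)
if __name__=="__main__":
    r=least_squares(f,[.45,-.15,0,.05]);print("stand",r.x,np.degrees(r.x[2]));print(r.fun.round(1))
    p=r.x
    for n,l in dict(knob=(0,.174-p[3],.138),knob0=(0,.174,.138),knobhome=(0,.114,.138),lay=(0,.022,.081)).items():print(n,W(p,l))
    e1=at(s,*A(322,138),.068);e2=at(s,*A(315,446),.068)  # bush mid-ish
    # silhouettes: ends of the cylinder
    a=at(s,*A(322,127),.062);b=at(s,*A(313,462),.062)
    print("roller",a,b,(a+b)/2,np.linalg.norm(a-b),np.degrees(np.arctan2(*(a-b)[1::-1])))
    c=[at(s,*A(*q),.008) for q in((68,152),(608,158),(603,460),(58,450))];print("rack",np.mean(c,0),c)
    # scene check: roller mid & knob
    t=pickle.load(open("scene.pkl","rb"))
    print("scene: knob",proj(t,W(p,(0,.174-p[3],.159))),"roller ends",proj(t,a),proj(t,b))
E
python3 fit.py
```

```text
stand [ 0.54324753 -0.20459579  0.06967786  0.03466942] 3.992247358493061
[-0.7  0.1 -0.6 -0.1 -0.3 -1.4 -0.5 -0.2  1.  -0.1  1.1  1.2 -0.1  0.6
 -1.2 -0.1  0.  -0.5  0.7  0.1  0.4  0.3]
knob [ 0.53354713 -0.0656033   0.138     ]
knob0 [ 0.53113339 -0.03101801  0.138     ]
knobhome [ 0.53531068 -0.09087241  0.138     ]
lay [ 0.54171586 -0.18264917  0.081     ]
roller [0.59579878 0.20395649 0.062     ] [0.43502457 0.20921663 0.062     ] [0.51541168 0.20658656 0.062     ] 0.16086023508781114 -1.873910977958506
rack [0.51847949 0.20623597 0.008     ] [array([0.59798337, 0.33886094, 0.008     ]), array([0.58919187, 0.06887879, 0.008     ]), array([0.43835415, 0.07375675, 0.008     ]), array([0.44838858, 0.3434474 , 0.008     ])]
scene: knob [335.5485308  232.64481135] roller ends [412.4882265  213.38605078] [355.1906454  195.73688821]
```

carry_out(
  motion="-0.3 -0.23 0 -0.05; -0.6 -0.46 0 -0.1; -0.9 -0.69 0 -0.158; -0.9 -0.69 0 -0.158; -0.9 -0.69 0 -0.158; -0.9 -0.69 0 -0.158; -0.9 -0.69 0 -0.158; -0.9 -0.69 0 -0.158",
  grip=0.25,
)

```text
time: 0.9
tool_pos: [0.3075, 0.3512, 0.2192]
ee_rot: [3.142, -0.001, -3.072]
wrist_force: [0.1, 0.5, 0.1]
width: 0.0585
finger_force: 0.0
```

```bash
cat > go.py <<'E'
import sys,numpy as np
from bench import robot
from scipy.spatial.transform import Rotation as R
o=robot.get_obs();M=R.from_euler("xyz",o["ee_rot"])
def to(x,y,z,yaw=None):
    d=M.inv().apply(np.array([x,y,z])-o["tool_pos"])/.15
    yw=np.degrees(o["ee_rot"][2]);t=0 if yaw is None else -(((yaw-yw+180)%360)-180)/180
    print("shares",d.round(3),"turn",round(t,4))
print("t",round(o["time"],2),"pos",o["tool_pos"].round(4),"rpy",np.degrees(o["ee_rot"]).round(2),"F",o["wrist_force"].round(1),"w",round(o["width"],4),"ff",round(float(o["finger_force"]),1))
if len(sys.argv)>3: to(*map(float,sys.argv[1:]))
E
python3 go.py .5335 -.0656 .22 184
```

```text
t 0.9 pos [0.3075 0.3512 0.2192] rpy [ 1.8000e+02 -3.0000e-02 -1.7599e+02] F [0.1 0.5 0.1] w 0.0585 ff 0.0
shares [-1.309 -2.877 -0.006] turn 0.0001
```

carry_out(
  motion="-0.15 -0.33 0 0; -0.3 -0.66 0 0; -0.44 -0.96 0 0; -0.44 -0.96 0 0; -0.44 -0.96 0 0; -0.44 -0.96 0 0; -0.44 -0.96 0 0; -0.44 -0.96 0 0",
)

```text
time: 1.7
tool_pos: [0.3832, 0.2124, 0.2195]
ee_rot: [3.141, -0.0, -3.07]
wrist_force: [-0.7, -0.8, 0.0]
width: 0.0584
finger_force: 0.0
```

carry_out(
  motion="-0.15 -0.33 0 0; -0.3 -0.66 0 0; -0.44 -0.96 0 0; -0.44 -0.96 0 0; -0.44 -0.96 0 0; -0.44 -0.96 0 0; -0.44 -0.96 0 0; -0.44 -0.96 0 0",
)

```text
time: 2.5
tool_pos: [0.459, 0.0734, 0.2197]
ee_rot: [3.141, 0.0, -3.07]
wrist_force: [0.2, 0.3, 0.4]
width: 0.0587
finger_force: 0.0
```

carry_out(
  motion="-0.15 -0.23 0 0; -0.3 -0.46 0 0; -0.43 -0.66 0 0; -0.43 -0.66 0 0; -0.43 -0.66 0 0; -0.43 -0.66 0 0; -0.43 -0.66 0 0; -0.43 -0.66 0 0",
)

```text
time: 3.3
tool_pos: [0.5302, -0.0213, 0.2199]
ee_rot: [3.141, 0.001, -3.071]
wrist_force: [0.8, 0.1, -0.2]
width: 0.0586
finger_force: 0.0
```

```bash
python3 go.py .5335 -.0656 .139 184
python3 - <<'E'
from bench import robot,snapshot
import cv2,pickle
o=robot.get_obs();s=snapshot("wrist");s["obs"]=o;pickle.dump(s,open("w1.pkl","wb"));cv2.imwrite("pics/w1.png",s["image"][:,:,::-1])
print(s["hand_eye"].round(4).tolist(),s["fx"],s["cx"],s["cy"],[k for k in s])
E
```

```text
t 3.3 pos [ 0.5302 -0.0213  0.2199] rpy [ 1.7999e+02  4.0000e-02 -1.7598e+02] F [ 0.8  0.1 -0.2] w 0.0586 ff 0.0
shares [-0.001 -0.296  0.539] turn 0.0001
[[0.0003, 0.9668, 0.2555, 0.0746], [1.0, -0.0002, -0.0005, -0.0004], [-0.0004, 0.2555, -0.9668, -0.1652], [0.0, 0.0, 0.0, 1.0]] 278.5993303217289 319.11092872051825 199.4503157451582 ['image', 'fx', 'fy', 'cx', 'cy', 'hand_eye', 'obs']
```

View pics/w1.png

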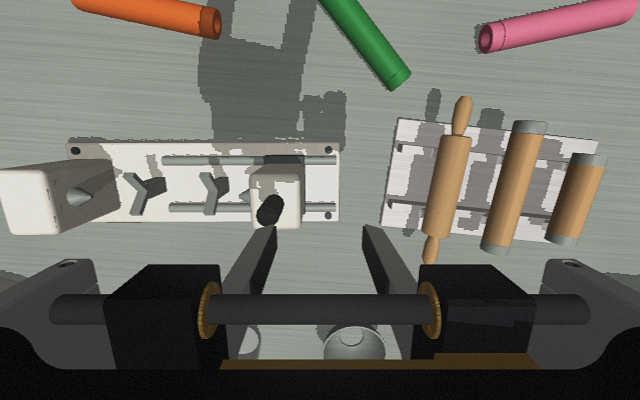

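Wrist view: the dark knob on the tailstock spans (275,198)-(265,222), and the rack rods sit at upper right with the long roller at about (514,186). I'll check both predictions against this picture.

```bash
cat >> h.py <<'E'
from scipy.spatial.transform import Rotation as R
def wrist(s):
    T=np.eye(4);T[:3,:3]=R.from_euler("xyz",s["obs"]["ee_rot"]).as_matrix();T[:3,3]=s["obs"]["tool_pos"]
    s=dict(s);s["pose"]=T@s["hand_eye"];return s
E
python3 - <<'E'
from h import *
s=wrist(pickle.load(open("w1.pkl","rb")))
im=s["image"]
m=(im[180:235,245:295].max(2)<45).astype(np.uint8)
n,l,st,c=cv2.connectedComponentsWithStats(m);k=1+st[1:,4].argmax();print("knob blob",c[k]+[245,180],st[k])
for z in(.116,.1375,.159):print(z,proj(s,[.5335,-.0656,z]))
print("mid->",at(s,*(c[k]+[245,180]),.1375))
hsv=cv2.cvtColor(im,cv2.COLOR_RGB2HSV)
a=np.array([.597,.2040,.059]);b=np.array([.4355,.2092,.059])
print("pred roller ends",proj(s,a),proj(s,b), "top-line",proj(s,a+[0,0,.016]),proj(s,b+[0,0,.016]))
for uv in((527,127),(494,248)):print(uv,at(s,*uv,.062))
E
```

```text
knob blob [269.8815261  209.21285141] [ 11  15  28  31 498]
0.116 [275.07960124 202.87746546]
0.1375 [271.55128955 209.08861926]
0.159 [267.40592375 216.38602006]
mid-> [ 0.53372932 -0.067142    0.1375    ]
pred roller ends [491.72015542 253.04059172] [528.99624927 122.376924  ] top-line [499.5767829  258.83451825] [539.86312545 122.20832654]
(527, 127) [0.44076671 0.20610614 0.062     ]
(494, 248) [0.5886802  0.20315533 0.062     ]
```

carry_out(
  motion="0 -0.15 0 0; 0 -0.3 0 0; 0 -0.3 0 0; 0 -0.3 0.2 0; 0 -0.3 0.4 0; 0 -0.3 0.535 0; 0 -0.3 0.535 0; 0 -0.3 0.535 0",
)

```text
time: 4.15
tool_pos: [0.5337, -0.0665, 0.1396]
ee_rot: [3.141, 0.0, -3.072]
wrist_force: [0.2, -0.9, 0.4]
width: 0.0585
finger_force: 0.0
```

carry_out(
  motion="0 0 0 0; 0 0 0 0; 0 0 0 0; 0 0 0 0; 0 0 0 0; 0 0 0 0; 0 0 0 0; 0 0 0 0",
  grip=-0.7,
)

```text
time: 4.95
tool_pos: [0.5338, -0.0667, 0.1395]
ee_rot: [3.14, 0.0, -3.073]
wrist_force: [-1.3, 2.6, 1.7]
width: 0.0194
finger_force: 30.0
```

carry_out(
  motion="0 0.03 0 0; 0 0.06 0 0; 0 0.09 0 0; 0 0.12 0 0; 0 0.15 0 0; 0 0.18 0 0; 0 0.205 0 0; 0 0.22 0 0",
)

```text
time: 5.75
tool_pos: [0.5316, -0.0365, 0.1395]
ee_rot: [-3.137, 0.0, -3.074]
wrist_force: [0.2, -5.8, 1.9]
width: 0.019
finger_force: 30.0
```

carry_out(
  motion="0 0.007 0 0; 0 0.014 0 0; 0 0.02 0 0; 0 0.02 0 0; 0 0.02 0 0; 0 0.02 0 0; 0 0.02 0 0; 0 0.02 0 0",
)

```text
time: 6.55
tool_pos: [0.5314, -0.0332, 0.1395]
ee_rot: [-3.138, 0.0, -3.074]
wrist_force: [-0.3, -5.1, 0.7]
width: 0.0192
finger_force: 30.0
```

carry_out(
  motion="0 0.01 0 0; 0 0.02 0 0; 0 0.02 0 0; 0 0.02 0 0; 0 0.02 0 0; 0 0.02 0 0; 0 0.02 0 0; 0 0.02 0 0",
)

```text
time: 7.35
tool_pos: [0.5312, -0.0303, 0.1395]
ee_rot: [-3.138, 0.0, -3.074]
wrist_force: [-0.5, -5.6, 1.7]
width: 0.0198
finger_force: 30.0
```

carry_out(
  motion="0 0.005 0 0; 0 0.01 0 0; 0 0.015 0 0; 0 0.015 0 0; 0 0.015 0 0; 0 0.015 0 0; 0 0.015 0 0; 0 0.015 0 0",
)

```text
time: 8.15
tool_pos: [0.5312, -0.0302, 0.1395]
ee_rot: [-3.134, 0.0, -3.075]
wrist_force: [-0.5, -10.5, 1.6]
width: 0.0195
finger_force: 30.1
```

carry_out(
  motion="0 -0.01 0 0; 0 -0.01 0 0; 0 -0.01 0 0; 0 -0.01 0 0; 0 -0.01 -0.13 0; 0 -0.01 -0.35 0; 0 -0.01 -0.55 0; 0 -0.01 -0.55 0",
  grip=0.25,
)

```text
time: 8.95
tool_pos: [0.5333, -0.0275, 0.2271]
ee_rot: [-3.14, 0.01, -3.072]
wrist_force: [0.8, -0.1, 0.8]
width: 0.0587
finger_force: 0.0
```

carry_out(
  motion="0.09 0.3 0 0.03; 0.09 0.6 0 0.033; 0.09 0.85 0 0.033; 0.09 0.85 0 0.033; 0.09 0.85 0 0.033; 0.09 0.85 0 0.033; 0.09 0.85 0 0.033; 0.09 0.85 0 0.033",
)

```text
time: 9.75
tool_pos: [0.509, 0.0976, 0.2216]
ee_rot: [-3.142, -0.0, 3.105]
wrist_force: [-0.6, -0.3, 0.2]
width: 0.0584
finger_force: 0.0
```

```bash
python3 go.py .516 .206 .220 178.15
python3 - <<'E'
from h import *
from bench import robot,snapshot
o=robot.get_obs();s=snapshot("wrist");s["obs"]=o;pickle.dump(s,open("w2.pkl","wb"));im=s["image"][:,:,::-1].copy()
s=wrist(s)
for p in([.597,.2040,.059],[.4355,.2092,.059]):
    u=proj(s,p);print(u);cv2.circle(im,tuple(int(x) for x in u),2,(0,0,255),-1)
cv2.imwrite("pics/w2.png",im)
E
```

```text
t 9.75 pos [0.509  0.0976 0.2216] rpy [-1.8000e+02 -1.0000e-02  1.7788e+02] F [-0.6 -0.3  0.2] w 0.0584 ff 0.0
shares [-0.02   0.724  0.01 ] turn -0.0015
[404.74220186 253.73961176]
[415.27831755 123.18060981]
```

View pics/w2.png

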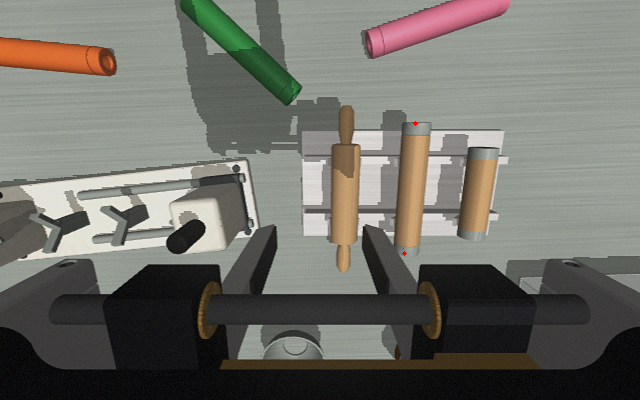

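The wrist view shows the predicted roller ends (red dots at (415,123) and (405,254)) on the long roller's ends, between the pin and the short roller. Its pose is confirmed.

carry_out(
  motion="-0.02 0.25 0 0; -0.02 0.5 0 0; -0.02 0.72 0 0; -0.02 0.72 0.1 0; -0.02 0.72 0.3 0; -0.02 0.72 0.45 0; -0.02 0.72 0.45 0; -0.02 0.72 0.45 0",
)

```text
time: 10.6
tool_pos: [0.5155, 0.2055, 0.1539]
ee_rot: [-3.141, -0.001, 3.105]
wrist_force: [0.8, -0.2, 0.2]
width: 0.0588
finger_force: 0.0
```

carry_out(
  motion="0 0 0.1 0; 0 0 0.2 0; 0 0 0.3 0; 0 0 0.4 0; 0 0 0.5 0; 0 0 0.6 0; 0 0 0.665 0; 0 0 0.665 0",
)

```text
time: 11.4
tool_pos: [0.5142, 0.2062, 0.0522]
ee_rot: [-3.14, -0.004, 3.107]
wrist_force: [0.1, 0.8, 0.2]
width: 0.0589
finger_force: 0.0
```

carry_out(
  motion="0 0 0 0; 0 0 0 0; 0 0 0 0; 0 0 0 0; 0 0 0 0; 0 0 0 0; 0 0 0 0; 0 0 0 0",
  grip=-0.6,
)

```text
time: 12.2
tool_pos: [0.5163, 0.2077, 0.0555]
ee_rot: [3.139, 0.002, 3.107]
wrist_force: [0.3, 5.4, 2.8]
width: 0.0311
finger_force: 30.0
```

carry_out(
  motion="0 0 -0.15 0; 0 0 -0.3 0; 0 0 -0.5 0; 0 0 -0.7 0; 0 0 -0.9 0; 0 0 -1 0; 0 0 -1 0; 0 0 -1 0",
)

```text
time: 13.0
tool_pos: [0.515, 0.2059, 0.2028]
ee_rot: [-3.14, -0.002, 3.106]
wrist_force: [-0.0, 1.4, -1.9]
width: 0.0314
finger_force: 30.0
```

```bash
python3 go.py .5417 -.182 .205 184
python3 - <<'E'
from h import *
from bench import robot,snapshot
o=robot.get_obs();s=snapshot("wrist");s["obs"]=o;pickle.dump(s,open("w3.pkl","wb"));im=s["image"][:,:,::-1].copy()
cv2.imwrite("pics/w3.png",im)
s=wrist(s);T=np.eye(4);M=R.from_euler("xyz",o["ee_rot"])
for dx in(-.08,.08):
    print(proj(s,o["tool_pos"]+M.apply([dx,0,-.005])))
E
```

```text
t 13.0 pos [0.515  0.2059 0.2028] rpy [-1.7991e+02 -1.4000e-01  1.7797e+02] F [-0.   1.4 -1.9] w 0.0314 ff 30.0
shares [-0.27  -2.578 -0.012] turn -0.0335
[319.61931717 354.9268557 ]
[319.85241645 115.59534477]
```

View pics/w3.png

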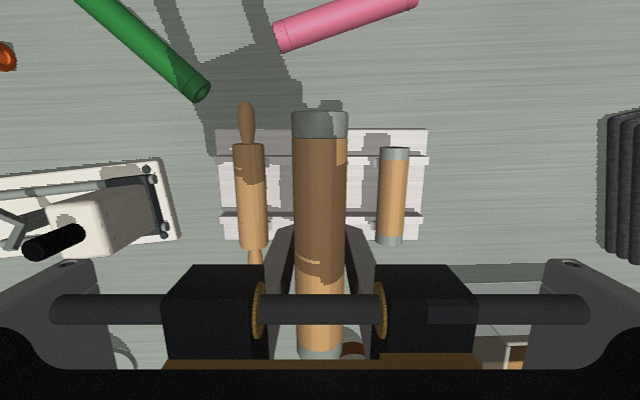

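The wrist view shows the roller held straight between the fingers, its near end at about (320,110). The other two rods are still in the rack.

carry_out(
  motion="-0.03 -0.2 0 0.04; -0.06 -0.4 0 0.08; -0.09 -0.6 0 0.12; -0.09 -0.8 0 0.16; -0.09 -0.95 0 0.2; -0.09 -0.95 0 0.24; -0.09 -0.95 0 0.28; -0.09 -0.95 0 0.3",
)

```text
time: 13.85
tool_pos: [0.5229, 0.0631, 0.2017]
ee_rot: [-3.137, -0.002, 2.16]
wrist_force: [-0.5, 1.0, -0.9]
width: 0.0312
finger_force: 30.0
```

```bash
python3 go.py .5417 -.182 .205 94
```

```text
t 13.85 pos [0.5229 0.0631 0.2017] rpy [-1.7975e+02 -1.4000e-01  1.2373e+02] F [-0.5  1.  -0.9] w 0.0312 ff 30.0
shares [-1.428 -0.803 -0.022] turn 0.1652
```

carry_out(
  motion="-0.15 -0.1 0 0.04; -0.3 -0.2 0 0.08; -0.45 -0.3 0 0.12; -0.6 -0.4 0 0.16; -0.75 -0.5 0 0.165; -0.75 -0.5 0 0.165; -0.75 -0.5 0 0.165; -0.75 -0.5 0 0.165",
)

```text
time: 14.65
tool_pos: [0.5242, -0.0707, 0.2032]
ee_rot: [-3.139, -0.001, 1.647]
wrist_force: [-0.0, -0.2, -2.0]
width: 0.0313
finger_force: 30.0
```

```bash
python3 go.py .5417 -.182 .205 94
```

```text
t 14.65 pos [ 0.5242 -0.0707  0.2032] rpy [-1.7988e+02 -7.0000e-02  9.4340e+01] F [-0.  -0.2 -2. ] w 0.0313 ff 30.0
shares [-0.749  0.06  -0.013] turn 0.0019
```

carry_out(
  motion="-0.2 0.02 0 0; -0.4 0.04 0 0; -0.6 0.06 0 0; -0.75 0.06 0 0; -0.75 0.06 0 0.002; -0.75 0.06 0 0.002; -0.75 0.06 0 0.002; -0.75 0.06 0 0.002",
)

```text
time: 15.45
tool_pos: [0.5423, -0.1817, 0.2046]
ee_rot: [3.141, -0.0, 1.641]
wrist_force: [-0.5, -0.0, -1.7]
width: 0.0311
finger_force: 30.0
```

```bash
python3 go.py .5417 -.182 .1 94
python3 - <<'E'
from h import *
from bench import robot,snapshot
from fit import W
o=robot.get_obs();s=snapshot("wrist");s["obs"]=o;pickle.dump(s,open("w4.pkl","wb"));im=s["image"][:,:,::-1].copy()
s=wrist(s);p=[.54325,-.2046,.0697]
for l in [(x,y,.079) for x in(-.0255,.0255) for y in(-.03,.055)]+[(x,.21,.016) for x in(-.055,.055)]+[(0,.13,.085),(0,-.07,.085)]+[(x,.174+k,.116) for x in(-.03,.03) for k in (-.026,.026)]:
    u=proj(s,W(p,l));cv2.circle(im,tuple(int(round(x)) for x in u),2,(0,0,255),-1)
cv2.imwrite("pics/w4.png",im)
E
```

```text
t 15.45 pos [ 0.5423 -0.1817  0.2046] rpy [ 1.7999e+02 -2.0000e-02  9.4040e+01] F [-0.5 -0.  -1.7] w 0.0311 ff 30.0
shares [-0.002 -0.004  0.697] turn 0.0002
```

View pics/w4.png

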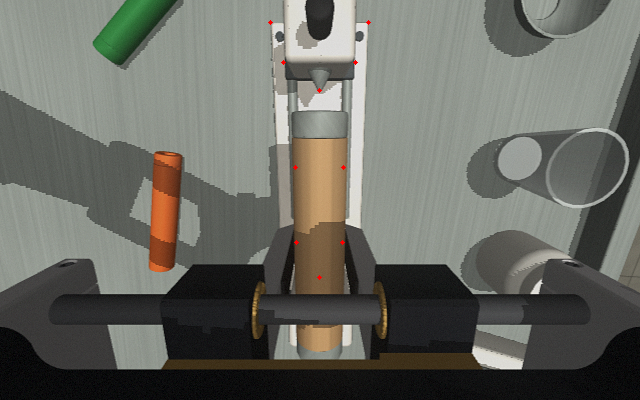

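Wrist view: the roller sits above the stand and is aligned with it. The tailstock tip at (320,91) and base corners at (271,23) and (367,23) match the prediction. Lowering now.

carry_out(
  motion="0 0 0.15 0; 0 0 0.3 0; 0 0 0.45 0; 0 0 0.55 0; 0 0 0.65 0; 0 0 0.7 0; 0 0 0.7 0; 0 0 0.7 0",
)

```text
time: 16.3
tool_pos: [0.5427, -0.1833, 0.1002]
ee_rot: [3.14, 0.001, 1.639]
wrist_force: [1.5, -0.3, -2.3]
width: 0.0312
finger_force: 30.0
```

carry_out(
  motion="0 0 0.02 0; 0 0 0.04 0; 0 0 0.06 0; 0 0 0.08 0; 0 0 0.1 0; 0 0 0.12 0; 0 0 0.12 0; 0 0 0.12 0",
)

```text
time: 17.1
tool_pos: [0.5421, -0.1831, 0.0813]
ee_rot: [-3.141, -0.0, 1.639]
wrist_force: [0.2, 0.7, -1.9]
width: 0.0318
finger_force: 30.0
```

Not in contact yet. I'll lower it in small steps.

carry_out(
  motion="0 0 0.005 0; 0 0 0.01 0; 0 0 0.015 0; 0 0 0.02 0; 0 0 0.02 0; 0 0 0.02 0; 0 0 0.02 0; 0 0 0.02 0",
)

```text
time: 17.9
tool_pos: [0.5423, -0.1831, 0.0786]
ee_rot: [3.141, 0.0, 1.639]
wrist_force: [0.7, -0.8, -1.1]
width: 0.0312
finger_force: 30.0
```

carry_out(
  motion="0 0 0.005 0; 0 0 0.008 0; 0 0 0.01 0; 0 0 0.01 0; 0 0 0.01 0; 0 0 0.01 0; 0 0 0.01 0; 0 0 0.01 0",
)

```text
time: 18.7
tool_pos: [0.5428, -0.1832, 0.0779]
ee_rot: [3.14, 0.001, 1.639]
wrist_force: [1.4, 0.8, 5.3]
width: 0.0311
finger_force: 30.0
```

Contact is made, with +5 N upward. Releasing and rising.

carry_out(
  motion="0 0 0 0; 0 0 0 0; 0 0 0 0; 0 0 0 0; 0 0 -0.1 0; 0 0 -0.3 0; 0 0 -0.6 0; 0 0 -0.95 0",
  grip=0.2,
)

```text
time: 19.5
tool_pos: [0.5413, -0.1828, 0.2181]
ee_rot: [-3.139, -0.001, 1.639]
wrist_force: [1.1, -0.0, 0.2]
width: 0.0564
finger_force: 0.0
```

carry_out(
  motion="0.2 0 0 -0.04; 0.4 0 0 -0.08; 0.6 0 0 -0.12; 0.7 0 0 -0.16; 0.8 0 0 -0.2; 0.9 0 0 -0.24; 0.9 0 0 -0.28; 0.9 0 0 -0.32",
)

```text
time: 20.3
tool_pos: [0.533, -0.0478, 0.2184]
ee_rot: [3.141, 0.001, 2.651]
wrist_force: [0.8, -0.7, -1.0]
width: 0.0561
finger_force: 0.0
```

```bash
python3 go.py .5311 -.0303 .22 184
python3 - <<'E'
from h import *
from bench import robot,snapshot
a=snapshot("scene")["image"][:,:,::-1][215:400,215:395]
cv2.imwrite("pics/s2.png",cv2.resize(a,None,fx=3.2,fy=3.2,interpolation=cv2.INTER_CUBIC))
E
```

```text
t 20.3 pos [ 0.533  -0.0478  0.2184] rpy [1.7998e+02 8.0000e-02 1.5189e+02] F [ 0.8 -0.7 -1. ] w 0.0561 ff 0.0
shares [ 0.066  0.097 -0.011] turn -0.1784
```

View pics/s2.png

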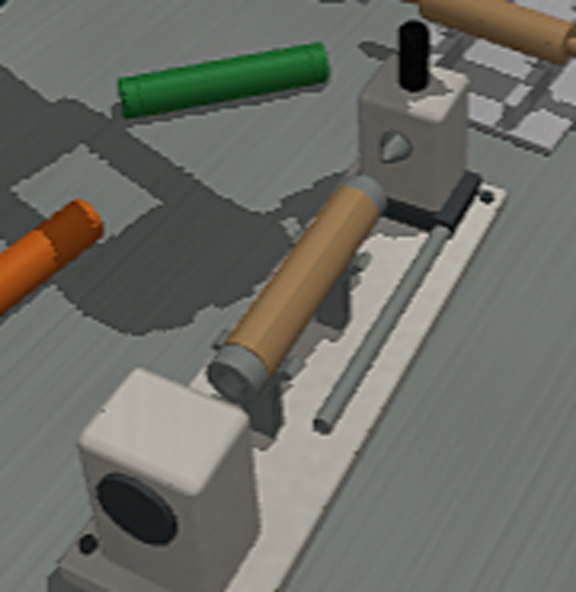

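The crop shows the roller lying in both V rests, with its ends at about (235,375) and (360,195), clear of both centres, and the tailstock drawn back. Now for the knob.

carry_out(
  motion="0.06 0.1 0 -0.045; 0.06 0.1 0 -0.09; 0.06 0.1 0 -0.135; 0.06 0.1 0 -0.178; 0.06 0.1 0 -0.178; 0.06 0.1 0 -0.178; 0.06 0.1 0 -0.178; 0.06 0.1 0 -0.178",
)

```text
time: 21.15
tool_pos: [0.5322, -0.031, 0.2171]
ee_rot: [3.142, 0.0, -3.081]
wrist_force: [0.0, -0.1, -0.4]
width: 0.0563
finger_force: 0.0
```

```bash
python3 go.py .5311 -.0303 .139 184
```

```text
t 21.15 pos [ 0.5322 -0.031   0.2171] rpy [ 1.8000e+02  1.0000e-02 -1.7653e+02] F [ 0.  -0.1 -0.4] w 0.0563 ff 0.0
shares [0.007 0.005 0.521] turn -0.0029
```

carry_out(
  motion="0 0.005 0.1 0; 0 0.005 0.25 0; 0 0.005 0.4 0; 0 0.005 0.52 0; 0 0.005 0.52 0; 0 0.005 0.52 0; 0 0.005 0.52 0; 0 0.005 0.52 0",
)

```text
time: 21.95
tool_pos: [0.5329, -0.0303, 0.1404]
ee_rot: [-3.141, 0.003, -3.079]
wrist_force: [-0.0, 0.2, -0.3]
width: 0.0565
finger_force: 0.0
```

carry_out(
  motion="0 0 0 0; 0 0 0 0; 0 0 0 0; 0 0 0 0; 0 0 0 0; 0 0 0 0; 0 0 0 0; 0 0 0 0",
  grip=-0.7,
)

```text
time: 22.75
tool_pos: [0.5321, -0.0303, 0.139]
ee_rot: [-3.141, 0.0, -3.079]
wrist_force: [-0.5, 0.0, 0.6]
width: 0.0194
finger_force: 30.0
```

carry_out(
  motion="0 -0.03 0 0; 0 -0.06 0 0; 0 -0.09 0 0; 0 -0.12 0 0; 0 -0.15 0 0; 0 -0.18 0 0; 0 -0.2 0 0; 0 -0.2 0 0",
)

```text
time: 23.55
tool_pos: [0.5342, -0.0589, 0.139]
ee_rot: [3.139, 0.001, -3.079]
wrist_force: [0.4, 4.2, 0.2]
width: 0.0194
finger_force: 30.0
```

carry_out(
  motion="0 -0.02 0 0; 0 -0.04 0 0; 0 -0.06 0 0; 0 -0.08 0 0; 0 -0.1 0 0; 0 -0.12 0 0; 0 -0.14 0 0; 0 -0.14 0 0",
)

```text
time: 24.35
tool_pos: [0.5357, -0.0798, 0.139]
ee_rot: [3.139, 0.001, -3.079]
wrist_force: [1.1, 4.9, 0.1]
width: 0.0193
finger_force: 30.0
```

carry_out(
  motion="0 -0.005 0 0; 0 -0.01 0 0; 0 -0.015 0 0; 0 -0.02 0 0; 0 -0.025 0 0; 0 -0.025 0 0; 0 -0.025 0 0; 0 -0.025 0 0",
)

```text
time: 25.15
tool_pos: [0.536, -0.083, 0.139]
ee_rot: [3.138, 0.001, -3.078]
wrist_force: [1.8, 6.8, 0.8]
width: 0.0196
finger_force: 30.0
```

carry_out(
  motion="0 -0.006 0 0; 0 -0.012 0 0; 0 -0.018 0 0; 0 -0.024 0 0; 0 -0.03 0 0; 0 -0.03 0 0; 0 -0.03 0 0; 0 -0.03 0 0",
)

```text
time: 25.95
tool_pos: [0.5363, -0.0875, 0.139]
ee_rot: [3.138, 0.001, -3.078]
wrist_force: [1.3, 5.9, 0.9]
width: 0.0196
finger_force: 30.0
```

carry_out(
  motion="0 -0.004 0 0; 0 -0.008 0 0; 0 -0.012 0 0; 0 -0.016 0 0; 0 -0.016 0 0; 0 -0.016 0 0; 0 -0.016 0 0; 0 -0.016 0 0",
)

```text
time: 26.75
tool_pos: [0.5364, -0.0898, 0.1389]
ee_rot: [3.138, 0.001, -3.078]
wrist_force: [2.1, 6.6, 0.4]
width: 0.0193
finger_force: 30.0
```

carry_out(
  motion="0 -0.003 0 0; 0 -0.006 0 0; 0 -0.01 0 0; 0 -0.01 0 0; 0 -0.01 0 0; 0 -0.01 0 0; 0 -0.01 0 0; 0 -0.01 0 0",
)

```text
time: 27.55
tool_pos: [0.5365, -0.0911, 0.139]
ee_rot: [3.138, 0.001, -3.078]
wrist_force: [1.4, 6.6, 0.5]
width: 0.0194
finger_force: 30.0
```

carry_out(
  motion="0 -0.003 0 0; 0 -0.006 0 0; 0 -0.01 0 0; 0 -0.01 0 0; 0 -0.01 0 0; 0 -0.01 0 0; 0 -0.01 0 0; 0 -0.01 0 0",
)

```text
time: 28.35
tool_pos: [0.5366, -0.0918, 0.139]
ee_rot: [3.136, 0.001, -3.078]
wrist_force: [2.1, 9.3, 0.6]
width: 0.0194
finger_force: 30.0
```

carry_out(
  motion="0 -0.005 0 0; 0 -0.01 0 0; 0 -0.01 0 0; 0 -0.01 0 0; 0 -0.01 0 0; 0 -0.01 0 0; 0 -0.01 0 0; 0 -0.01 0 0",
)

```text
time: 29.15
tool_pos: [0.5366, -0.0921, 0.139]
ee_rot: [3.134, 0.001, -3.077]
wrist_force: [0.5, 11.2, 1.3]
width: 0.0194
finger_force: 30.0
```

carry_out(
  motion="0 -0.005 0 0; 0 -0.01 0 0; 0 -0.01 0 0; 0 -0.01 0 0; 0 -0.01 0 0; 0 -0.01 0 0; 0 -0.01 0 0; 0 -0.01 0 0",
)

```text
time: 29.95
tool_pos: [0.5366, -0.0924, 0.139]
ee_rot: [3.132, 0.001, -3.076]
wrist_force: [1.3, 14.0, 1.1]
width: 0.0192
finger_force: 30.1
```

carry_out(
  motion="0 -0.01 0 0; 0 -0.02 0 0; 0 -0.02 0 0; 0 -0.02 0 0; 0 -0.02 0 0; 0 -0.02 0 0; 0 -0.02 0 0; 0 -0.02 0 0",
)

```text
time: 30.75
tool_pos: [0.5367, -0.0929, 0.1389]
ee_rot: [3.127, 0.001, -3.075]
wrist_force: [0.3, 19.5, 2.4]
width: 0.0199
finger_force: 30.1
```

```bash
python3 go.py
python3 - <<'E'
from h import *
from bench import snapshot
from fit import W
s=snapshot("scene");pickle.dump(s,open("s3.pkl","wb"));p=[.54325,-.2046,.0697]
for l in((0,.08,.085),(0,-.08,.085),(0,-.07,.085),(0,.07,.085)):print(proj(s,W(p,l)))
a=s["image"][:,:,::-1][235:385,230:370]
cv2.imwrite("pics/s3.png",cv2.resize(a,None,fx=4,fy=4,interpolation=cv2.INTER_CUBIC))
E
```

```text
t 30.75 pos [ 0.5367 -0.0929  0.1389] rpy [ 1.7915e+02  6.0000e-02 -1.7617e+02] F [ 0.3 19.5  2.4] w 0.0199 ff 30.1
[322.56839762 280.44079276]
[277.68029678 342.8051779 ]
[280.94472844 338.26980506]
[320.16103078 283.78541973]
```

View pics/s3.png

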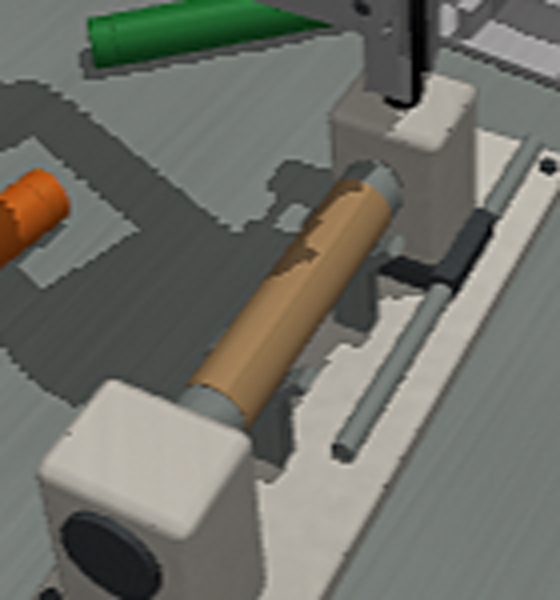

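The crop shows the roller raised off the rests on both centres, against the headstock at (215,405) and the tailstock at (375,185), with 19.5 N of resistance. I'll take off the push, release and rise.

carry_out(
  motion="0 0.015 0 0; 0 0.03 0 0; 0 0.045 0 0; 0 0.055 0 0; 0 0.055 0 0; 0 0.055 0 0; 0 0.055 0 0; 0 0.055 0 0",
)

```text
time: 31.6
tool_pos: [0.5367, -0.0924, 0.1389]
ee_rot: [3.141, 0.002, -3.079]
wrist_force: [5.2, 3.0, -1.6]
width: 0.0198
finger_force: 30.0
```

carry_out(
  motion="0 0 0 0; 0 0 0 0; 0 0 0 0; 0 0 0 0; 0 0 0 0; 0 0 -0.2 0; 0 0 -0.4 0; 0 0 -0.55 0",
  grip=0.2,
)

```text
time: 32.4
tool_pos: [0.5362, -0.0926, 0.2234]
ee_rot: [-3.141, 0.001, -3.079]
wrist_force: [0.8, 0.1, 0.7]
width: 0.0566
finger_force: 0.0
```

carry_out(
  motion="0.1 0.3 0 0; 0.2 0.6 0 0; 0.3 0.9 0 0; 0.3 0.9 0 0; 0.3 0.9 0 0; 0.3 0.9 0 0; 0.3 0.9 0 0; 0.3 0.9 0 0",
)

```text
time: 33.2
tool_pos: [0.4831, 0.0383, 0.2212]
ee_rot: [-3.142, -0.001, -3.081]
wrist_force: [0.2, 0.5, -0.2]
width: 0.0564
finger_force: 0.0
```

Run:
```python
from h import *
from bench import snapshot
s=snapshot("scene");o=pickle.load(open("s3.pkl","rb"))
a=cv2.resize(s["image"][:,:,::-1][235:385,230:370],None,fx=4,fy=4,interpolation=cv2.INTER_CUBIC)
cv2.imwrite("pics/s4.png",a)
# motion of roller/tailstock between pictures
g=lambda i:cv2.cvtColor(i["image"],cv2.COLOR_RGB2GRAY).astype(np.float32)
for r in((290,345,275,310),(268,300,330,355)):
    print(cv2.phaseCorrelate(g(o)[r[0]:r[1],r[2]:r[3]].copy(),g(s)[r[0]:r[1],r[2]:r[3]].copy()))
```

```text
((-0.050759221514681485, 0.07058659390430222), 0.7420268639370248)
((0.46530098859016533, -0.02267152707745268), 1.0119708356261254)
```

View pics/s4.png

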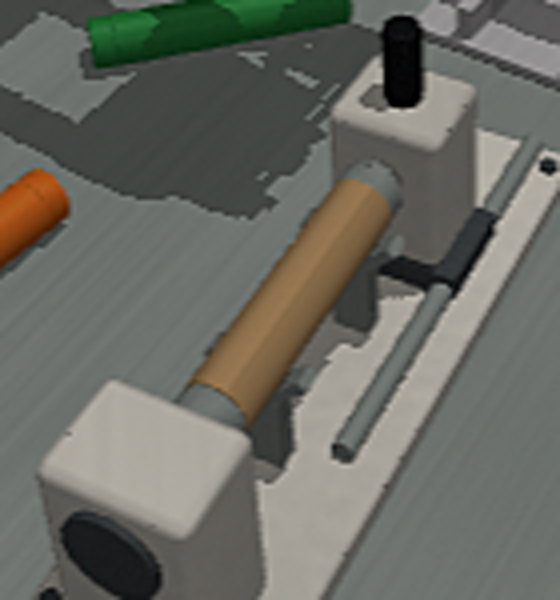

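The crop shows the roller still on both centres, clear of the rests, and the tailstock where I left it (block at (400,110)). The gripper is clear, so I'm handing it in.

```bash
python3 -c "
from bench import robot
print(robot.close_job())"
```

```text
the job is handed in; nothing more can be done
None
```

I fitted the long plain roller onto both centres, with the tailstock pushed home to 19.5 N of resistance, let go of everything, and handed the job in at about 33 s; the short roller and rolling pin were not touched.

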